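# Clear the slate serving board from the riser into the board rack

### The job

Put the slate serving board away: it lies flat on the counter riser with its back to the rail, so draw it out over the riser's open front edge with the fingertips until it overhangs enough to pinch, pressing only as hard as it takes to move it (lightly, never more than about a kilogram and a half, or the shelf's lacquer marks). Then pinch the overhanging edge, lift the slate off without letting it fall, and stand it gently upright on its edge, centred, in the free middle slot of the board rack, down on its floor. Leave everything else where it is.

Things in the scene. Friction and masses are not known exactly. Their poses are not given: they have to be found in the camera images.
- slate_center (a point): Centre (half-way through) of the slate serving board: a dark grey slab 200 x 140 x 8 mm (felt-backed), 0.4 to 0.7 kg. x along the 200 mm length (at the start towards the riser's back rail), y along the 140 mm width, z through the thickness. Flat and loose on the shelf (friction about 0.45); the rough top gives fingertips 0.8.
- slate_near_edge (a point): The middle of the slate's short edge that looks to the riser's open front: 100 mm from slate_center along the slate's -x, half-way through the thickness. Axes as slate_center.
- shelf_front (a point): The middle of the riser shelf's open front edge, on its top surface, 150 mm above the counter. x points along the depth from this edge to the back, y along the edge, z up. Shelf 240 mm deep (x), 390 mm wide (y), board 18 mm thick; below its front there is free air down to the counter (legs 28 mm back from the edge, at the two ends).
- riser: Counter riser, fixed: lacquered wooden shelf on black steel end legs. Origin on the counter under the shelf's middle; axes as shelf_front, which lies at (-120, 0, 150) mm. A wooden rail 10 mm thick stands 22 mm above the shelf along its whole back edge (x 110 to 120 mm), a few mm behind the slate. The open front edge (-x) looks to the robot's right (about world -y).
- rack: Board rack, fixed on the counter: wooden base 100 mm (x) by 190 mm (y), 18 mm high, with four upright steel wire hoops (6 mm wire, 130 mm wide along y, tops 111 mm above the counter) at x = -25.5, -8.5, 8.5, 25.5 mm; between them three slots, each 11 mm clear. Origin on the counter under its middle. Outer slots hold small boards, the middle one is free.
- rack_slot (a point): The middle of the rack's free middle slot, on its floor (top of the wooden base, 18 mm above the counter). x runs across the slot (the slate's thickness goes along x), y along the slot, z up. 11 mm clear between the hoops on either side, which rise 93 mm above this floor; open at both ends along y.
- jar_a: white ceramic jar with a wooden lid, 56 mm across, 85 mm high; stands on the riser shelf at one side of the slate; origin under its centre. Leave it alone.
- jar_b: amber glass jar with a steel lid, 56 mm across, 85 mm high; stands on the riser shelf at the other side of the slate; origin under its centre. Leave it alone.
- small_board_a: small wooden board, 8 mm thick, 120 mm wide, 125 mm high, standing loosely on edge in the rack's -x slot; origin at the middle of its lower edge, x across its thickness. Leave it alone.
- small_board_b: small plywood board, 8 mm thick, 110 mm wide, 115 mm high, standing loosely on edge in the rack's +x slot; origin at the middle of its lower edge, x across its thickness. Leave it alone.
- mug: white mug, 80 mm across, 92 mm high, on the counter; origin under its centre. Leave it alone.
- mill: dark wooden pepper mill, 52 mm across, 158 mm high, on the counter; origin under its centre. Leave it alone.
- bowl: blue ceramic bowl, 140 mm across, 55 mm high, on the counter; origin under its centre. Leave it alone.
- oil: green oil bottle, 54 mm across, 150 mm high, on the counter; origin under its centre. Leave it alone.
Not all that is in view belongs to the job. What is shaped like the part that bears slate_center but yellow is not meant.

How it is judged:
By the outcome, as a careful person would: the job done as asked, in the order asked, and still so for the second after the job is handed in, with the robot touching nothing.
It also fails if it takes over 72 s, if anything falls off the work surface, if the arm or the gripper's body presses on something with over 40 N, if the wrist force passes 120 N, or if a joint passes its speed limit or range.

### The arm

A 6-joint arm with a two-finger parallel gripper is mounted at the origin on the work surface. World frame = base frame: x ahead of the robot, y to its left, z up, the work surface at z = 0. Lengths are in m, angles in degrees, forces in N, time in s.
With the tool pointing down it reaches from about 0.275 to 0.725 m from the base axis. Payload 5.6 kg.
Tool frame: the origin (TCP) lies midway between the tips of the shut fingers; the grasp point (between the pads) lies 19 mm behind it; z points along the fingers, y is the line along which they close (so a half turn about z gives the same grasp; the last joint's range is limited). The gripper opens to 85 mm and grips with 20 to 120 N. Pads are 22 mm wide; open, the fingers measure 114 mm over their backs; the gripper's body (76 mm by 85 mm) begins 54 mm behind the grasp point. The pads swing forward as they close: fully open they stand 13 mm farther back than shut.
Start: joints at [-54.11, 14.616, 6.199, 0, -81.583, -16.306], TCP at [0.184, -0.518, 0.231] pointing down, gripper open.
Joint ranges: [-168.99, 168.99], [-69.2, 112.95], [-62.41, 85.93], [-164.36, 98.24], [-168.68, -3.75], [-174.98, 174.98]. Speed limits (degrees/s): [147.25, 147.25, 180, 180, 180, 180].

### API

Orientations are given as [roll, pitch, yaw] about the fixed x, y, z axes, in that order (R = Rz(yaw) Ry(pitch) Rx(roll)).
In Python, from rig import observe, cams, workorder gives the robot as it stands. The module is installed in compiled form; this text tells all that it offers.
- The arm moves only by the tool send_rows, never from a script. Its arguments are lists of equal length, an entry for each row: "xyz": the shift along the world's x, y, z in m, a list of three; "rot": the turn, a rotation vector about the world's x, y, z in rad, a list of three; "hand": the finger opening in m, from 0 to 0.0854. A call has 1 to 12 rows; each row shifts and turns the commanded pose from where the row before left it; what a row does not reach is not made up. A row lasts 1/10 s, in which the tool goes at most 50 mm and 8.59 degrees, less where a joint would pass 70% of its speed; a pose out of reach is approached as far as the arm can. A call with a gripper value outside its range is refused whole. The fingers move at their own pace and stop on an object; "newtons" is the grip in N (left out, the last holds). Time passes only in rows, so rows that do not move let the fingers close. It gives the time, the measured TCP pose, the force, the opening and the grip force at its end, in the units of the state.
- observe(): the state, without advancing time (a new reading comes with each control period).
- cams.snapshot(name): name is "side" or "top"; returns a dict with "pixels" (480x640x3 uint8, blue, green, red), "K" (3x3 intrinsics, pixels), "distortion" ([k1, k2, p1, p2, k3] as OpenCV has them; the pictures are not rectified), "cam_to_world" (4x4, takes a point from camera to world coordinates). Camera axes: x right, y up, looking along -z (the intrinsics and any distortion apply to the point x, -y, -z); pixel columns grow to the right and rows downward; lengths in m; the calibration is good to about 2 mm. A picture is of the moment at which its call begins. There is no depth.
- workorder.job_done(): hands the job in; it is judged then, once.
Trained networks look in the newest picture that a camera, given by its name, has taken for a name from the list of things; names that differ only in an ending like _2 or _b are one class to them, and where a whole thing is asked for, a point or a joint stands for the part that bears it (a point fixed in the world has none). Each returns a list of dicts, best first, with "confidence" (0 to 1); they miss things now and then, are a little off and sometimes report something else, mostly with a low value. They report only what shows in the picture. A call takes as long as a camera call. They do not tell look-alikes from the thing itself.
- cams.recognise(camera, query): "bbox" ([left, top, right, bottom] in pixels, round what is visible of it).
- cams.silhouettes(camera, query): "pixels" (480x640 bool, what is visible of it) and "bbox" ([left, top, right, bottom] in pixels, round what is visible of it).
- cams.tip_of(camera, query): "uv" ([column, row] in pixels: a listed point, or the origin of a listed thing).
The state is a dict: "time": time; "joint_positions": joint angles; "qd": joint speeds; "joint_torque": joint torques, N m; "eef_pos": TCP position; "tool_rot": TCP orientation; "ft_force": force on the tool from outside, world axes, zero at the start; "wrist_torque": the same for the moment, N m; "grip_width": finger opening in m; "grasp_force": force on a finger pad.
Only numpy, scipy, OpenCV 4.12 (cv2) and the standard library are available. Lean on these libraries where they do the work, as an engineer would, in place of code of your own. Each camera call takes 0.05 s, during which the arm holds its last target. There are 200 camera calls.

## Working session

There is one attempt and no reset: what is moved stays moved. The work goes in short steps, Python scripts to look and compute and a tool call to move; the robot and the scene stay as the last step left them, time stands still between calls to the robot, and variables do not carry over. Pictures are saved under pics/ and viewed, at most 10 in all, crops included, and the job is handed in when it is done.

Besides the shell and the picture viewer there is one more tool, called after ">>>" by a JSON object that holds its "api" and its "payload". send_rows: Moves the arm, as the interface text tells. Its arguments: {"type":"object","properties":{"xyz":{"type":"array","items":{"type":"array","items":{"type":"number"}}},"rot":{"type":"array","items":{"type":"array","items":{"type":"number"}}},"hand":{"type":"array","items":{"type":"number"}},"newtons":{"type":"number"}},"required":["xyz","rot","hand"]}

```bash
mkdir -p pics
cat > h.py <<'E'
import numpy as np, cv2
from rig import observe, cams, workorder
def ray(s,uv):
    p=cv2.undistortPoints(np.array([[uv]],float),np.array(s["K"]),np.array(s["distortion"]))[0,0]
    T=np.array(s["cam_to_world"]); return T[:3,3],T[:3,:3]@np.array([p[0],-p[1],-1.0])
def onz(s,uv,z):
    o,d=ray(s,uv); return o+d*(z-o[2])/d[2]
def proj(s,P):
    T=np.linalg.inv(np.array(s["cam_to_world"])); c=(T[:3,:3]@np.array(P,float).reshape(-1,3).T).T+T[:3,3]
    c=c*[1,-1,-1]
    return cv2.projectPoints(c,np.zeros(3),np.zeros(3),np.array(s["K"]),np.array(s["distortion"]))[0][:,0]
E
python3 - <<'E'
from h import *
print(observe())
Z=dict(slate_center=.154,slate_near_edge=.154,shelf_front=.15,riser=0,rack=0,rack_slot=.018,jar_a=.15,jar_b=.15,small_board_a=.018,mug=0,mill=0,bowl=0,oil=0)
for c in("top","side"):
    s=cams.snapshot(c); cv2.imwrite(f"pics/{c}0.png",s["pixels"]); print(c,np.array(s["cam_to_world"])[:3,3])
    for n,z in Z.items():
        for r in cams.tip_of(c,n)[:3]: print(c,n,round(r["confidence"],2),np.round(r["uv"]),onz(s,r["uv"],z).round(3))
E
```

```text
{'time': 0.0, 'joint_positions': array([-5.41098893e+01,  1.46533227e+01,  6.13019221e+00, -2.87985745e-02,
       -8.15833000e+01, -1.63056235e+01]), 'qd': array([ 0.13213789, -0.04258232, -0.01712749, -0.02040969,  0.14803692,
        0.00144665]), 'joint_torque': array([-5.44171435e-04, -3.86624873e+01,  2.37944466e+01,  5.36493257e+00,
       -6.09262512e-03, -3.33150331e-05]), 'eef_pos': array([ 0.18424525, -0.5176869 ,  0.23038568]), 'tool_rot': array([ 1.79889853e+02, -2.54682877e-03, -1.60419752e+02]), 'ft_force': array([-0.31345692,  0.19645215,  0.32273912]), 'wrist_torque': array([0.06576159, 0.01848283, 0.00908524]), 'grasp_force': 0.0, 'grip_width': 0.08510152942651568}
top [ 0.42403569 -0.061399    1.20587596]
top slate_center 0.92 [330. 328.] [ 0.398 -0.08   0.154]
top slate_center 0.75 [176. 250.] [0.553 0.225 0.154]
top slate_center 0.22 [230. 262.] [0.528 0.117 0.154]
top slate_near_edge 0.7 [338. 283.] [ 0.484 -0.097  0.154]
top slate_near_edge 0.47 [292. 174.] [ 0.704 -0.007  0.154]
top shelf_front 0.56 [242. 261.] [0.529 0.092 0.15 ]
top rack 0.76 [435. 305.] [ 0
[... 938 characters left out ...]
 0.15 ]
side riser 0.7 [305. 355.] [0.536 0.217 0.   ]
side rack 0.59 [393. 224.] [ 0.433 -0.304  0.   ]
side rack 0.44 [239. 278.] [0.772 0.019 0.   ]
side rack_slot 0.56 [390. 218.] [ 0.445 -0.308  0.018]
side jar_a 0.97 [376. 324.] [0.38  0.226 0.15 ]
side jar_a 0.75 [303. 355.] [0.498 0.341 0.15 ]
side jar_a 0.7 [237. 278.] [0.698 0.173 0.15 ]
side jar_b 0.97 [376. 324.] [0.38  0.226 0.15 ]
side jar_b 0.75 [303. 355.] [0.498 0.341 0.15 ]
side jar_b 0.7 [237. 278.] [0.698 0.173 0.15 ]
side small_board_a 0.62 [388. 223.] [ 0.444 -0.28   0.018]
side mug 0.93 [280. 250.] [ 0.708 -0.116  0.   ]
side mill 0.72 [299. 218.] [ 0.701 -0.266  0.   ]
side bowl 0.66 [320. 182.] [ 0.691 -0.461  0.   ]
```

View pics/top0.png

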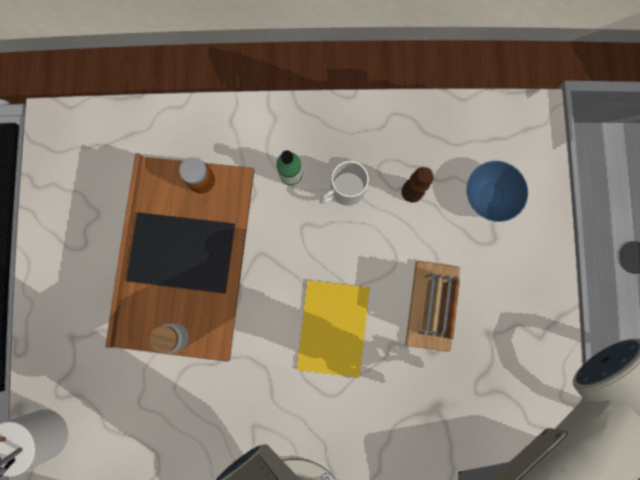

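View pics/side0.png

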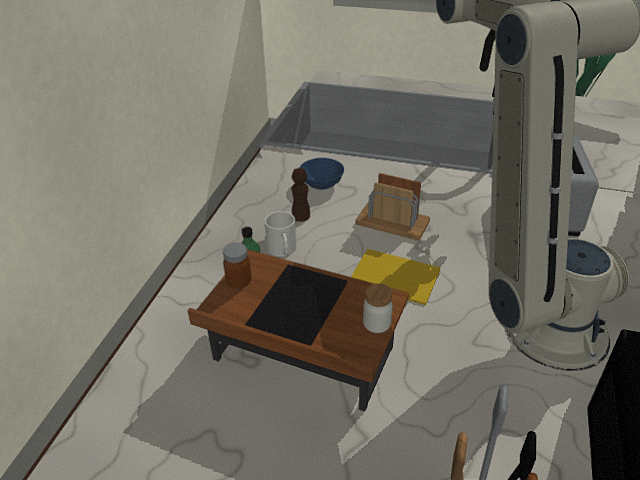

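The top view shows the dark slate at (182,253) on the riser, with jars at (194,172) and (170,338). The rack is at (433,305), and the yellow decoy lies on the counter at (334,328). The side view agrees. Next I'll fit the slate, riser and rack outlines.

Run:
```python
from h import *
def rect(s,m,z):
    c=max(cv2.findContours(m.astype(np.uint8),0,cv2.CHAIN_APPROX_NONE)[0],key=cv2.contourArea)[:,0]
    P=np.array([onz(s,p,z)[:2] for p in c])*1000
    r=cv2.minAreaRect(P.astype(np.float32)); return np.round(r[0],1),np.round(r[1],1),round(r[2],2)
for c,im in(("top",0),("side",0)):
    s=cams.snapshot(c)
    for n,z in(("slate_center",.158),("riser",.15),("rack",.018),("small_board_a",.1),("jar_a",.235)):
        for r in cams.silhouettes(c,n)[:3]: print(c,n,round(r["confidence"],2),r["bbox"],rect(s,r["pixels"],z))
    if c=="top": cv2.imwrite("pics/rack.png",cv2.resize(s["pixels"][250:360,390:480],None,fx=6,fy=5.4,interpolation=cv2.INTER_CUBIC))
    g=s["pixels"].max(2)<50
    if c=="top": g[:,:100]=0;g[:, 260:]=0
    else: g[:, :230]=0; g[:,350:]=0; g[:255]=0;g[345:]=0
    m=cv2.morphologyEx(g.astype(np.uint8),cv2.MORPH_OPEN,np.ones((7,7)))
    print("dark",rect(s,m,.158))
```

```text
top slate_center 0.9 [127.1, 213.6, 236.7, 295.7] (array([549. , 215.5]), array([204.1, 142.9]), 82.14)
top slate_center 0.89 [295.2, 279.7, 369.5, 375.9] (array([396.9, -84.5]), array([122.9, 173.7]), 82.46)
top riser 0.62 [100.3, 151.6, 254.4, 365.4] (array([542.8, 216.6]), array([253.2, 395.7]), 83.11)
top rack 0.74 [408.9, 259.4, 458.0, 351.8] (array([ 438.8, -308.4]), array([100.6, 189.7]), 81.01)
top rack 0.42 [126.6, 210.5, 236.3, 293.7] (array([564.4, 251.7]), array([229.4, 161.4]), 82.69)
top small_board_a 0.84 [423.5, 278.6, 443.3, 327.1] (array([ 441.4, -290. ]), array([ 28. , 106.6]), 79.89)
top small_board_a 0.63 [437.3, 277.6, 459.2, 339.9] (array([ 431.7, -321.8]), array([ 36.1, 118.6]), 81.1)
top small_board_a 0.23 [404.3, 262.6, 455.8, 352.8] (array([ 437.7, -291.3]), array([ 92.9, 174.9]), 81.1)
top jar_a 0.95 [149.9, 323.2, 191.4, 353.5] (array([383.4, 212.4]), array([53.6, 69.6]), 1.06)
top jar_a 0.86 [181.4, 158.4, 213.4, 195.0] (array([682.9, 166.3]), array([75.8, 54.1]), 44.39)
dark (array([548.3, 214.7]), array([197.7, 136.4]), 82.49)
side slate_center 0.72 [3
[... 356 characters left out ...]
 array([ 96.9, 178.8]), 8.8)
side rack 0.72 [356.6, 194.4, 429.9, 241.0] (array([ 434.3, -339.5]), array([203.5, 193.3]), 84.67)
side rack 0.48 [298.4, 158.0, 341.1, 187.8] (array([ 691.2, -497.5]), array([133.5, 185.1]), 27.77)
side small_board_a 0.55 [374.9, 185.2, 416.4, 222.0] (array([ 436.9, -265.3]), array([106.2, 184.2]), 6.97)
side small_board_a 0.28 [261.7, 214.4, 293.8, 256.1] (array([686.2, -65.5]), array([ 80.2, 186.2]), 17.66)
side jar_a 0.58 [364.4, 282.6, 391.1, 334.1] (array([374.8, 262. ]), array([ 49.7, 124.8]), 12.43)
side jar_a 0.56 [223.7, 241.8, 251.9, 290.2] (array([671.9, 217.2]), array([ 53.6, 143.1]), 27.99)
dark (array([545.3, 214.1]), array([196.9, 141.7]), 82.57)
```

View pics/rack.png

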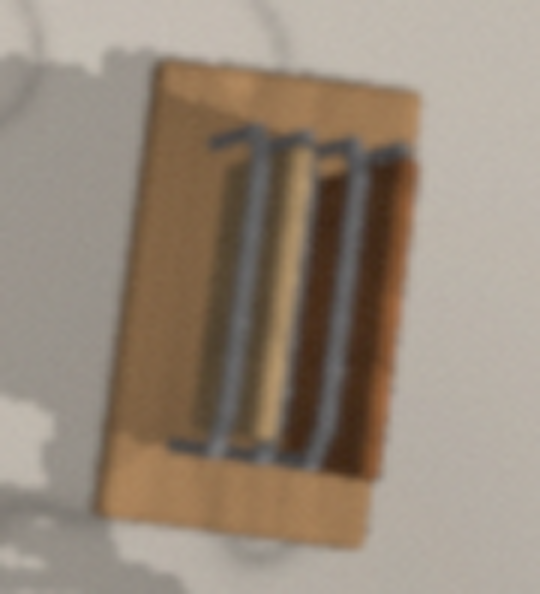

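>>> {"api": "send_rows", "payload": {"xyz": [[0.005, 0.01, 0.02], [0.0168, 0.03, 0.025], [0.0168, 0.0351, 0.025], [0.0168, 0.0351, 0], [0.0168, 0.0351, 0], [0.0168, 0.0351, 0], [0.0168, 0.0351, 0], [0.0168, 0.0351, 0], [0.0168, 0.0351, 0], [0.0168, 0.0351, 0], [0.0168, 0.0351, 0], [0.0168, 0.0351, 0]], "rot": [[0, 0, -0.02], [0, 0, -0.022], [0, 0, -0.022], [0, 0, -0.022], [0, 0, -0.022], [0, 0, -0.022], [0, 0, -0.022], [0, 0, -0.022], [0, 0, -0.022], [0, 0, -0.022], [0, 0, -0.022], [0, 0, -0.022]], "hand": [0, 0, 0, 0, 0, 0, 0, 0, 0, 0, 0, 0], "newtons": 30}}

```text
time: 3.2
eef_pos: [0.3745, -0.1256, 0.3016]
tool_rot: [-180.0, 0.1, -175.5]
ft_force: [1.2, -1.0, 0.2]
grip_width: -0.0001
grasp_force: 0.0
```

>>> {"api": "send_rows", "payload": {"xyz": [[0.0168, 0.0351, 0], [0.0168, 0.0351, 0], [0.0168, 0.0351, 0], [0.0168, 0.0351, 0], [0.0168, 0.0351, 0], [0.0168, 0.0351, 0], [0.0168, 0.0351, 0], [0.0168, 0.0351, 0], [0.0168, 0.0351, 0], [0.0168, 0.0351, 0], [0, 0, 0], [0, 0, 0]], "rot": [[0, 0, -0.022], [0, 0, -0.022], [0, 0, -0.022], [0, 0, -0.022], [0, 0, -0.022], [0, 0, -0.022], [0, 0, -0.022], [0, 0, -0.022], [0, 0, -0.022], [0, 0, -0.011], [0, 0, 0], [0, 0, 0]], "hand": [0, 0, 0, 0, 0, 0, 0, 0, 0, 0, 0, 0]}}

```text
time: 4.4
eef_pos: [0.5423, 0.2245, 0.3004]
tool_rot: [-179.9, -0.1, 172.7]
ft_force: [-0.4, -1.1, 0.2]
grip_width: -0.0001
grasp_force: 0.0
```

>>> {"api": "send_rows", "payload": {"xyz": [[0.0055, 0.015, -0.02], [0.0055, 0.015, -0.035], [0, 0, -0.035], [0, 0, -0.025], [0, 0, -0.014], [0, 0, -0.005], [0, 0, 0], [0, 0, 0]], "rot": [[0, 0, 0], [0, 0, 0], [0, 0, 0], [0, 0, 0], [0, 0, 0], [0, 0, 0], [0, 0, 0], [0, 0, 0]], "hand": [0, 0, 0, 0, 0, 0, 0, 0]}}

```text
time: 5.2
eef_pos: [0.5538, 0.2537, 0.1689]
tool_rot: [179.9, 0.1, 172.6]
ft_force: [-0.5, -0.4, -0.1]
grip_width: 0.0003
grasp_force: 0.0
```

>>> {"api": "send_rows", "payload": {"xyz": [[0, 0, -0.003], [0, 0, -0.002], [0, 0, -0.001], [0, 0, 0]], "rot": [[0, 0, 0], [0, 0, 0], [0, 0, 0], [0, 0, 0]], "hand": [0, 0, 0, 0]}}

```text
time: 5.6
eef_pos: [0.5531, 0.2538, 0.1612]
tool_rot: [-180.0, -0.0, 172.6]
ft_force: [-0.9, 0.1, 0.7]
grip_width: -0.0001
grasp_force: 0.0
```

>>> {"api": "send_rows", "payload": {"xyz": [[0, 0, -0.001], [0, 0, -0.001], [0, 0, 0]], "rot": [[0, 0, 0], [0, 0, 0], [0, 0, 0]], "hand": [0, 0, 0]}}

```text
time: 5.9
eef_pos: [0.5531, 0.2538, 0.1591]
tool_rot: [-180.0, -0.0, 172.6]
ft_force: [0.3, 0.0, 0.1]
grip_width: -0.0
grasp_force: 0.0
```

>>> {"api": "send_rows", "payload": {"xyz": [[0, 0, -0.0005], [0, 0, 0], [0, 0, 0]], "rot": [[0, 0, 0], [0, 0, 0], [0, 0, 0]], "hand": [0, 0, 0]}}

```text
time: 6.2
eef_pos: [0.5532, 0.2538, 0.1588]
tool_rot: [180.0, 0.0, 172.6]
ft_force: [-0.2, 0.6, 0.2]
grip_width: -0.0001
grasp_force: 0.0
```

>>> {"api": "send_rows", "payload": {"xyz": [[0, 0, -0.0005], [0, 0, 0], [0, 0, 0]], "rot": [[0, 0, 0], [0, 0, 0], [0, 0, 0]], "hand": [0, 0, 0]}}

```text
time: 6.5
eef_pos: [0.5532, 0.2538, 0.1583]
tool_rot: [-180.0, -0.0, 172.6]
ft_force: [-0.1, 1.4, -0.4]
grip_width: -0.0
grasp_force: 0.0
```

>>> {"api": "send_rows", "payload": {"xyz": [[0, 0, -0.0004], [0, 0, 0], [0, 0, 0]], "rot": [[0, 0, 0], [0, 0, 0], [0, 0, 0]], "hand": [0, 0, 0]}}

```text
time: 6.8
eef_pos: [0.5532, 0.2539, 0.1582]
tool_rot: [180.0, 0.0, 172.6]
ft_force: [-0.9, 0.4, 2.7]
grip_width: 0.0001
grasp_force: 1.1
```

>>> {"api": "send_rows", "payload": {"xyz": [[0, 0, -0.0003], [0, 0, 0], [0, 0, 0]], "rot": [[0, 0, 0], [0, 0, 0], [0, 0, 0]], "hand": [0, 0, 0]}}

```text
time: 7.1
eef_pos: [0.5532, 0.2539, 0.1581]
tool_rot: [180.0, 0.0, 172.6]
ft_force: [-3.2, 0.2, 4.8]
grip_width: 0.0003
grasp_force: 2.7
```

>>> {"api": "send_rows", "payload": {"xyz": [[0, 0, -0.0005], [0, 0, 0], [0, 0, 0]], "rot": [[0, 0, 0], [0, 0, 0], [0, 0, 0]], "hand": [0, 0, 0]}}

```text
time: 7.4
eef_pos: [0.5532, 0.2538, 0.1581]
tool_rot: [180.0, 0.0, 172.6]
ft_force: [-3.6, -0.7, 7.0]
grip_width: -0.0003
grasp_force: 3.8
```

>>> {"api": "send_rows", "payload": {"xyz": [[-0.0003, -0.002, 0], [-0.0004, -0.003, 0], [-0.0004, -0.003, 0], [0, 0, 0]], "rot": [[0, 0, 0], [0, 0, 0], [0, 0, 0], [0, 0, 0]], "hand": [0, 0, 0, 0]}}

```text
time: 7.8
eef_pos: [0.5531, 0.2466, 0.1581]
tool_rot: [179.9, 0.2, 172.6]
ft_force: [0.7, 3.5, 5.2]
grip_width: -0.0002
grasp_force: 2.9
```

```bash
cat > sl.py <<'E'
from h import *
s=cams.snapshot("top"); g=s["pixels"].max(2)<50; g[:,:100]=0; g[:,285:]=0; g[:190]=0; g[330:]=0
m=cv2.morphologyEx(g.astype(np.uint8),cv2.MORPH_OPEN,np.ones((7,7)))
cv2.imwrite("pics/m.png",m*255)
c=cv2.findContours(m,0,cv2.CHAIN_APPROX_NONE)[0]
P=np.array([onz(s,p,.158)[:2]*1000 for k in c for p in k[:,0]])
a=np.deg2rad(82.5);u=np.array([np.cos(a),np.sin(a)]);v=np.array([-u[1],u[0]])
print("along",np.percentile(P@u,[0,1,99,100]).round(1),"across",np.percentile(P@v,[0,1,99,100]).round(1),cv2.minAreaRect(P.astype(np.float32)))
o=observe();print(o["eef_pos"],o["ft_force"])
E
python3 sl.py
```

```text
along [185.2 185.3 381.3 382. ] across [-584.1 -583.9 -448.6 -448.4] ((548.8056030273438, 213.74839782714844), (196.7665252685547, 135.6262664794922), 82.44048309326172)
[0.55306711 0.24656058 0.158116  ] [0.53148792 3.20938206 5.6899456 ]
```

>>> {"api": "send_rows", "payload": {"xyz": [[0, 0, -0.0006], [0, 0, 0], [0, 0, 0]], "rot": [[0, 0, 0], [0, 0, 0], [0, 0, 0]], "hand": [0, 0, 0]}}

```text
time: 8.15
eef_pos: [0.5531, 0.2466, 0.1581]
tool_rot: [179.9, 0.2, 172.6]
ft_force: [-1.0, 1.8, 8.7]
grip_width: 0.0004
grasp_force: 4.4
```

>>> {"api": "send_rows", "payload": {"xyz": [[-0.0003, -0.002, 0], [-0.0004, -0.003, 0], [-0.0004, -0.003, 0], [-0.0004, -0.003, 0]], "rot": [[0, 0, 0], [0, 0, 0], [0, 0, 0], [0, 0, 0]], "hand": [0, 0, 0, 0]}}

```text
time: 8.55
eef_pos: [0.5521, 0.2365, 0.1581]
tool_rot: [179.8, 0.2, 172.6]
ft_force: [0.2, 4.9, 8.1]
grip_width: 0.0002
grasp_force: 3.7
```

```bash
python3 sl.py
```

```text
along [175.2 175.5 371.4 372. ] across [-584.5 -584.3 -449.1 -448.8] ((547.924560546875, 203.811279296875), (196.55075073242188, 135.62896728515625), 82.32949829101562)
[0.55199745 0.2359258  0.15813395] [0.55237924 4.43159997 6.96535124]
```

>>> {"api": "send_rows", "payload": {"xyz": [[-0.0004, -0.003, -0.0002], [-0.0006, -0.0045, 0], [-0.0006, -0.0045, 0], [-0.0006, -0.0045, 0], [-0.0006, -0.0045, 0], [-0.0006, -0.0045, 0]], "rot": [[0, 0, 0], [0, 0, 0], [0, 0, 0], [0, 0, 0], [0, 0, 0], [0, 0, 0]], "hand": [0, 0, 0, 0, 0, 0]}}

```text
time: 9.2
eef_pos: [0.5489, 0.2109, 0.1581]
tool_rot: [179.8, 0.3, 172.6]
ft_force: [1.2, 5.4, 7.9]
grip_width: -0.0001
grasp_force: 4.0
```

>>> {"api": "send_rows", "payload": {"xyz": [[-0.0006, -0.0045, 0], [-0.0006, -0.0045, 0], [-0.0006, -0.0045, 0], [-0.0006, -0.0045, 0], [-0.0006, -0.0045, 0]], "rot": [[0, 0, 0], [0, 0, 0], [0, 0, 0], [0, 0, 0], [0, 0, 0]], "hand": [0, 0, 0, 0, 0]}}

```text
time: 9.7
eef_pos: [0.5459, 0.1884, 0.1581]
tool_rot: [179.8, 0.3, 172.6]
ft_force: [1.2, 5.8, 7.9]
grip_width: 0.0002
grasp_force: 4.1
```

```bash
python3 sl.py
```

```text
along [127.7 128.  322.2 323.2] across [-585.1 -584.5 -449.4 -449.3] ((542.081298828125, 156.00881958007812), (195.32777404785156, 135.72848510742188), 82.31826782226562)
[0.5458181  0.18765621 0.1581004 ] [1.06936053 3.35607443 7.47027977]
```

>>> {"api": "send_rows", "payload": {"xyz": [[-0.0004, -0.003, 0], [-0.0006, -0.0045, 0], [-0.0006, -0.0045, 0], [-0.0006, -0.0045, 0], [-0.0006, -0.0045, 0], [-0.0006, -0.0045, 0], [-0.0006, -0.0045, 0], [-0.0006, -0.0045, 0], [-0.0003, -0.002, 0], [0, 0, 0]], "rot": [[0, 0, 0], [0, 0, 0], [0, 0, 0], [0, 0, 0], [0, 0, 0], [0, 0, 0], [0, 0, 0], [0, 0, 0], [0, 0, 0], [0, 0, 0]], "hand": [0, 0, 0, 0, 0, 0, 0, 0, 0, 0]}}

```text
time: 10.75
eef_pos: [0.541, 0.1514, 0.1581]
tool_rot: [179.8, 0.3, 172.6]
ft_force: [-0.1, 4.6, 8.7]
grip_width: 0.0002
grasp_force: 4.2
```

>>> {"api": "send_rows", "payload": {"xyz": [[0, 0, 0.003], [0, 0, 0.02], [0, 0, 0.04], [0, 0, 0.04], [0, 0, 0]], "rot": [[0, 0, 0], [0, 0, 0], [0, 0, 0], [0, 0, 0], [0, 0, 0]], "hand": [0, 0, 0, 0, 0]}}

```text
time: 11.25
eef_pos: [0.5414, 0.1502, 0.2647]
tool_rot: [179.8, 0.5, 172.6]
ft_force: [-0.2, 0.0, 0.6]
grip_width: 0.0002
grasp_force: 0.0
```

```bash
python3 sl.py; python3 -c "
from h import *
s=cams.snapshot('top'); cv2.imwrite('pics/top1.png',s['pixels'])
Q=[onz(s,(390+u/6,250+v/5.4),.018)[:2]*1000 for u,v in((155,65),(420,92),(362,548),(100,515))]; print(cv2.minAreaRect(np.array(Q,np.float32)),np.round(Q,1))
for i in range(4):
  d=np.array(Q[(i+1)%4])-Q[i]; print(np.degrees(np.arctan2(d[1],d[0])),np.hypot(*d))
"
```

```text
along [ 90.3  90.4 457.9 459.3] across [-611.2 -610.3 -449.6 -449.1] ((554.8995361328125, 204.79644775390625), (380.2200012207031, 147.39556884765625), 77.8270034790039)
[0.5401449  0.15034962 0.26146759] [ 0.71473921  0.02839733 -0.81325476]
((438.6868896484375, -309.56646728515625), (99.18675231933594, 187.2615509033203), 81.18827056884766) [[ 536.1 -274.5]
 [ 523.6 -372.9]
 [ 338.6 -344.2]
 [ 353.5 -248.7]]
-97.22369194225958 99.22485247375478
171.18827074456993 187.26155502516593
81.14592311225906 96.72586090400522
-8.047301350745519 184.45666958501914
```

View pics/top1.png

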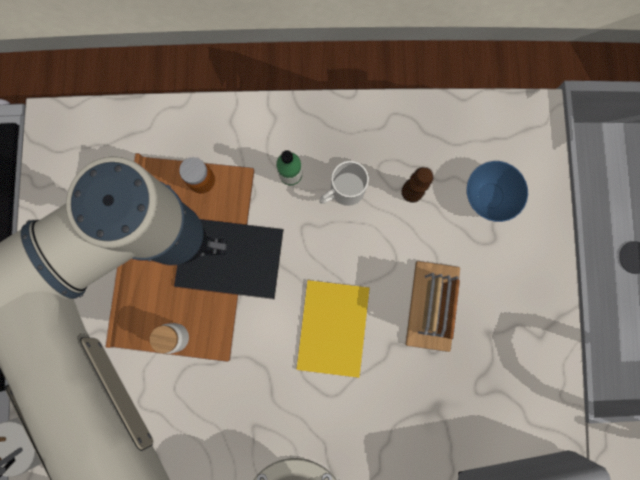

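Top view: the slate now overhangs the front, with its near edge at column about 280, and the jars haven't moved. Next I'll tilt the tool to horizontal, high up, and check wrist clearance to the rack.

>>> {"api": "send_rows", "payload": {"xyz": [[-0.0013, -0.011, 0.01], [-0.0013, -0.011, 0.01], [-0.0013, -0.011, 0.01], [-0.0013, -0.011, 0.01], [-0.0013, -0.011, 0], [-0.0013, -0.011, 0], [-0.0013, -0.011, 0], [-0.0013, -0.011, 0], [-0.0013, -0.011, 0], [-0.0013, -0.011, 0], [-0.0013, -0.011, 0], [-0.0013, -0.011, 0]], "rot": [[0.1112, -0.0146, 0], [0.1112, -0.0146, 0], [0.1112, -0.0146, 0], [0.1112, -0.0146, 0], [0.1112, -0.0146, 0], [0.1112, -0.0146, 0], [0.1112, -0.0146, 0], [0.1112, -0.0146, 0], [0.1112, -0.0146, 0], [0.1112, -0.0146, 0], [0.1112, -0.0146, 0], [0.1112, -0.0146, 0]], "hand": [0.085, 0.085, 0.085, 0.085, 0.085, 0.085, 0.085, 0.085, 0.085, 0.085, 0.085, 0.085]}}

```text
time: 12.55
eef_pos: [0.5232, 0.0174, 0.2982]
tool_rot: [102.5, -0.1, 172.4]
ft_force: [0.6, -0.2, -0.5]
grip_width: 0.0853
grasp_force: 0.0
```

>>> {"api": "send_rows", "payload": {"xyz": [[0, 0, 0], [0, 0, 0], [0, 0, 0], [0, 0, 0]], "rot": [[0.1112, -0.0146, 0], [0.1112, -0.0146, 0], [0, 0, 0], [0, 0, 0]], "hand": [0.085, 0.085, 0.085, 0.085]}}

```text
time: 12.95
eef_pos: [0.5237, 0.0182, 0.2981]
tool_rot: [90.1, -0.1, 172.5]
ft_force: [0.8, 0.2, 0.7]
grip_width: 0.085
grasp_force: 0.0
```

```bash
python3 -c "
from h import *
from scipy.spatial.transform import Rotation as R
o=observe();print(o['eef_pos'],o['joint_positions'].round(1)); print(R.from_euler('xyz',o['tool_rot'],degrees=True).as_matrix().round(3))
s=cams.snapshot('side'); cv2.imwrite('pics/side1.png',s['pixels'])"
```

```text
[0.52367632 0.01815432 0.29807077] [ -32.9   31.5    9.1  -79.7 -113.3  -65.6]
[[-0.991  0.002  0.131]
 [ 0.131  0.002  0.991]
 [ 0.002  1.    -0.002]]
```

View pics/side1.png

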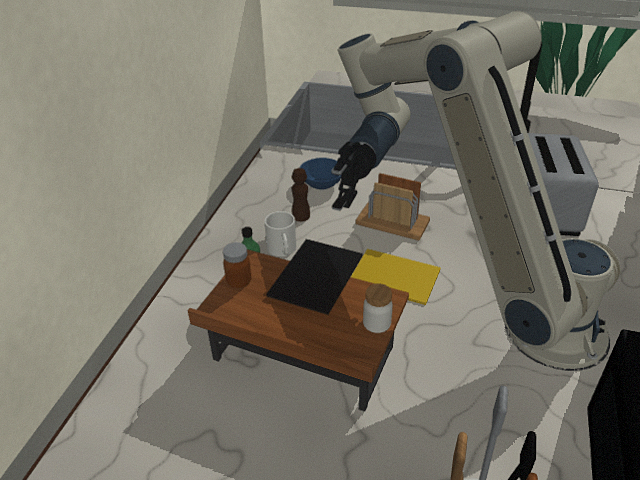

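```bash
python3 -c "
from h import *
s=cams.snapshot('side')
p=np.array([.5237,.0182,.298]);z=np.array([.131,.991,0])
for d in (0,.07,.15,.2,.25,.3): print(d,(p-d*z).round(3),proj(s,p-d*z).round(0),proj(s,p-d*z-[0,0,.05]).round(0))
"
```

```text
0 [0.524 0.018 0.298] [[333. 194.]] [[333. 213.]]
0.07 [ 0.515 -0.051  0.298] [[345. 178.]] [[345. 196.]]
0.15 [ 0.504 -0.13   0.298] [[357. 160.]] [[357. 179.]]
0.2 [ 0.498 -0.18   0.298] [[365. 150.]] [[364. 168.]]
0.25 [ 0.491 -0.23   0.298] [[372. 141.]] [[371. 159.]]
0.3 [ 0.484 -0.279  0.298] [[378. 132.]] [[377. 149.]]
```

The side view shows the gripper horizontal, with its fingers near (340,195). The wrist sits about 0.35 m back, over the rack at (395,210), so going straight down would hit the boards. I'll yaw the approach 30° so the wrist passes on the robot side of the rack.

>>> {"api": "send_rows", "payload": {"xyz": [[-0.003, -0.0005, 0], [-0.003, -0.0005, 0], [-0.003, -0.0005, 0], [-0.003, -0.0005, 0], [-0.003, -0.0005, 0], [-0.004, -0.0005, 0], [0, 0, 0], [0, 0, 0]], "rot": [[0, 0, -0.0873], [0, 0, -0.0873], [0, 0, -0.0873], [0, 0, -0.0873], [0, 0, -0.0873], [0, 0, -0.0873], [0, 0, 0], [0, 0, 0]], "hand": [0.085, 0.085, 0.085, 0.085, 0.085, 0.085, 0.085, 0.085]}}

```text
time: 13.85
eef_pos: [0.5044, 0.0158, 0.3007]
tool_rot: [90.1, 0.3, 142.6]
ft_force: [0.2, 0.5, 1.2]
grip_width: 0.085
grasp_force: 0.0
```

```bash
python3 -c "
from h import *
o=observe();print(o['eef_pos'],o['tool_rot'],o['joint_positions'].round(1))
s=cams.snapshot('top'); cv2.imwrite('pics/top2.png',s['pixels'])
p=np.array([.5047,.015,.298]);z=np.array([.609,.793,0])
for d in (0,.2,.3,.4): print(d,proj(s,p-d*z).round(0))"
```

```text
[0.50436741 0.01578867 0.3007074 ] [ 90.10864872   0.33574316 142.57682825] [-42.6  15.8 -17.3 -87.1 -94.3 -56.5]
0 [[275. 267.]]
0.2 [[370. 338.]]
0.3 [[418. 374.]]
0.4 [[467. 410.]]
```

View pics/top2.png

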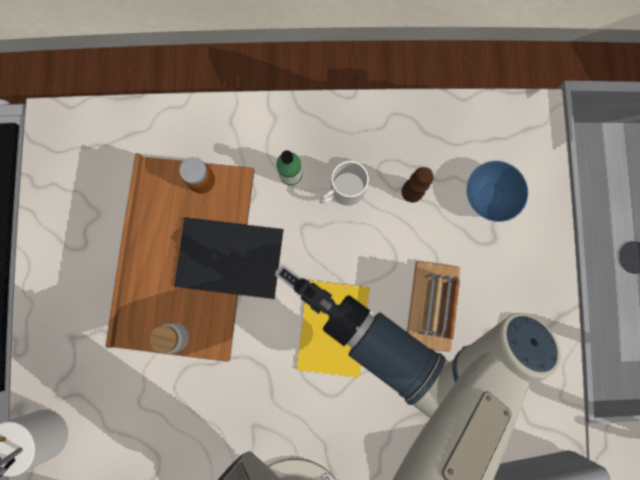

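```bash
python3 -c "
from h import *
s=cams.snapshot('side'); cv2.imwrite('pics/side2.png',cv2.resize(s['pixels'][20:320,220:560],None,fx=2,fy=2))
p=np.array([.5047,.015,.3]);z=np.array([.609,.793,0])
for d in (0,.2,.3,.4): print(d,proj(s,p-d*z).round(0))
s=cams.snapshot('top'); g=s['pixels'].max(2)<50; g[:,:150]=0; g[:,284:]=0; g[:205]=0; g[310:]=0
g=cv2.morphologyEx(g.astype(np.uint8),cv2.MORPH_OPEN,np.ones((13,13)))
c=max(cv2.findContours(g,0,cv2.CHAIN_APPROX_NONE)[0],key=cv2.contourArea)[:,0]
print(cv2.minAreaRect(np.array([onz(s,q,.158)[:2]*1000 for q in c],np.float32)))
"
```

```text
0 [[342. 194.]]
0.2 [[410. 164.]]
0.3 [[441. 150.]]
0.4 [[470. 138.]]
((536.2298583984375, 118.93295288085938), (195.57662963867188, 134.53778076171875), 82.49268341064453)
```

View pics/side2.png

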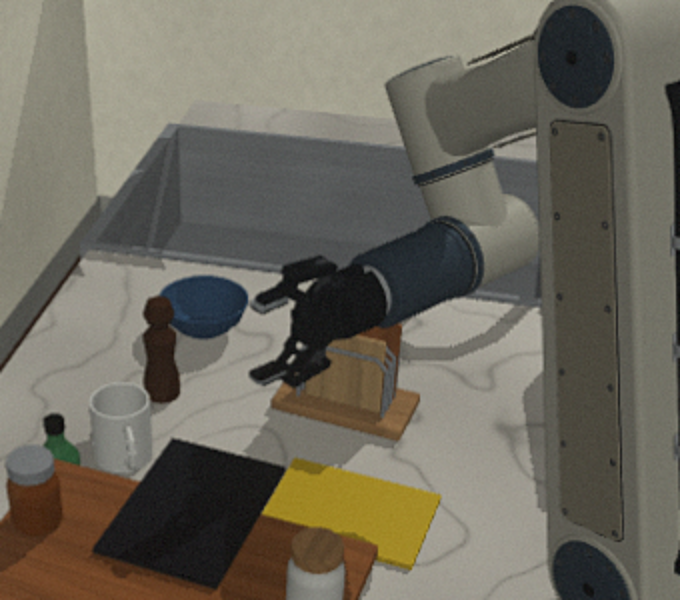

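The side view shows the wrist elbow low, at about (500,240) in the crop, and close to the rack. So I'll go back to the straight approach with the tool pitched 14° down. That lifts the wrist clear of the rack, and I'll grip the slate after tilting its near edge up to match.

>>> {"api": "send_rows", "payload": {"xyz": [[0.003, -0.001, 0], [0.003, -0.001, 0], [0.003, -0.001, 0], [0.003, -0.001, 0], [0.003, -0.001, 0], [0.003, -0.002, 0], [0, 0, 0], [0, 0, 0], [0, 0, 0], [0, 0, 0]], "rot": [[0, 0, 0.0873], [0, 0, 0.0873], [0, 0, 0.0873], [0, 0, 0.0873], [0, 0, 0.0873], [0, 0, 0.0873], [-0.0807, 0.0106, 0], [-0.0807, 0.0106, 0], [-0.0807, 0.0106, 0], [0, 0, 0]], "hand": [0.085, 0.085, 0.085, 0.085, 0.085, 0.085, 0.085, 0.085, 0.085, 0.085]}}

```text
time: 15.0
eef_pos: [0.5237, 0.0087, 0.3015]
tool_rot: [104.3, 0.5, 172.7]
ft_force: [0.4, 0.2, 0.5]
grip_width: 0.085
grasp_force: 0.0
```

>>> {"api": "send_rows", "payload": {"xyz": [[0, 0, -0.02], [0, 0, -0.025], [0, 0, -0.025], [0, 0, 0], [0, 0, 0]], "rot": [[0, 0, 0], [0, 0, 0], [0, 0, 0], [0, 0, 0], [0, 0, 0]], "hand": [0.085, 0.085, 0.085, 0.085, 0.085]}}

```text
time: 15.5
eef_pos: [0.523, 0.0084, 0.2292]
tool_rot: [104.0, -0.0, 172.6]
ft_force: [1.0, -0.5, 1.2]
grip_width: 0.0848
grasp_force: 0.0
```

```bash
python3 -c "
from h import *
o=observe();print(o['eef_pos'],o['tool_rot'],o['joint_positions'].round(1))
s=cams.snapshot('side'); cv2.imwrite('pics/side3.png',cv2.resize(s['pixels'][70:320,230:500],None,fx=2.4,fy=2.4))
"
```

```text
[0.52296594 0.00835925 0.22923225] [ 1.03960746e+02 -3.53920570e-03  1.72566400e+02] [ -29.8   30.4    8.8  -68.1 -104.8  -62.8]
```

View pics/side3.png

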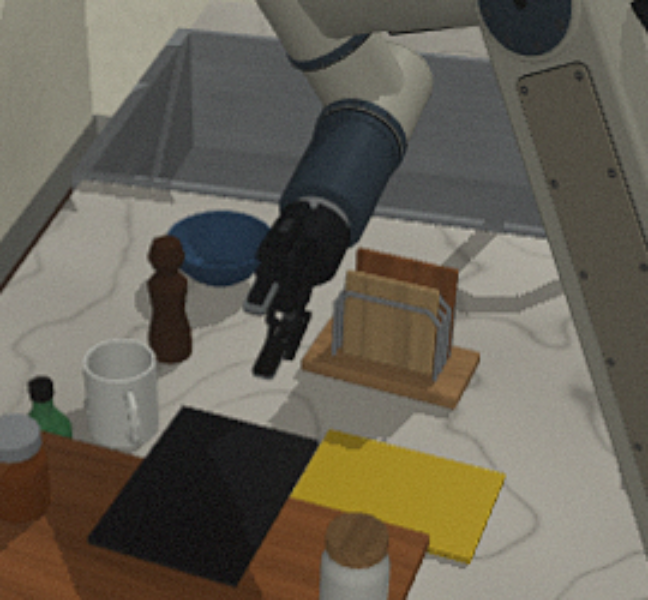

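The side view shows the gripper pitched down, with the wrist well above the rack boards. I'll descend and slide the fingers around the overhanging edge.

>>> {"api": "send_rows", "payload": {"xyz": [[0, 0, -0.02], [0, 0, -0.02], [-0.001, 0.0006, -0.012], [0, 0, 0], [0.0018, 0.0135, -0.0034], [0.0018, 0.0135, -0.0034], [0.0018, 0.0135, -0.0034], [0.0018, 0.0135, -0.0034], [0.0018, 0.0133, -0.0034], [0, 0, 0], [0, 0, 0]], "rot": [[0, 0, 0], [0, 0, 0], [0, 0, 0], [0, 0, 0], [0, 0, 0], [0, 0, 0], [0, 0, 0], [0, 0, 0], [0, 0, 0], [0, 0, 0], [0, 0, 0]], "hand": [0.085, 0.085, 0.085, 0.085, 0.085, 0.085, 0.085, 0.085, 0.085, 0.085, 0.085]}}

```text
time: 16.65
eef_pos: [0.5305, 0.0767, 0.1602]
tool_rot: [104.0, 0.1, 172.6]
ft_force: [0.2, 0.7, 0.2]
grip_width: 0.0851
grasp_force: 0.0
```

>>> {"api": "send_rows", "payload": {"xyz": [[0, 0, 0], [0, 0, 0], [0, 0, 0], [0, 0, 0], [0, 0, 0], [0, 0, 0.004], [0, 0.001, 0.008], [0, 0.001, 0.008], [0.0005, 0.002, 0.007], [0, 0, 0], [0, 0, 0]], "rot": [[0, 0, 0], [0, 0, 0], [0, 0, 0], [0, 0, 0], [0, 0, 0], [0, 0, 0], [0, 0, 0], [0, 0, 0], [0, 0, 0], [0, 0, 0], [0, 0, 0]], "hand": [0.032, 0.032, 0.032, 0.032, 0.032, 0.032, 0.032, 0.032, 0.032, 0.032, 0.032]}}

```text
time: 17.75
eef_pos: [0.5312, 0.0804, 0.1876]
tool_rot: [104.0, 0.1, 172.5]
ft_force: [-0.0, -1.5, -3.0]
grip_width: 0.0321
grasp_force: 0.0
```

>>> {"api": "send_rows", "payload": {"xyz": [[0, 0, 0], [0, 0, 0], [0, 0, 0], [0, 0, 0], [0, 0, 0], [0, 0, 0]], "rot": [[0, 0, 0], [0, 0, 0], [0, 0, 0], [0, 0, 0], [0, 0, 0], [0, 0, 0]], "hand": [0.024, 0.018, 0.014, 0.011, 0.009, 0.009]}}

```text
time: 18.35
eef_pos: [0.5312, 0.0802, 0.1872]
tool_rot: [104.0, 0.1, 172.5]
ft_force: [0.5, -0.5, -3.0]
grip_width: 0.0091
grasp_force: 1.3
```

>>> {"api": "send_rows", "payload": {"xyz": [[0, 0, 0], [0, 0, 0], [0, 0, 0], [0, 0, 0]], "rot": [[0, 0, 0], [0, 0, 0], [0, 0, 0], [0, 0, 0]], "hand": [0, 0, 0, 0], "newtons": 100}}

```text
time: 18.75
eef_pos: [0.5312, 0.0805, 0.1879]
tool_rot: [104.0, 0.1, 172.5]
ft_force: [-0.2, -0.7, 1.5]
grip_width: 0.0065
grasp_force: 97.4
```

>>> {"api": "send_rows", "payload": {"xyz": [[0, 0, 0.005], [0, 0, 0.01], [0, 0, 0.015], [0, 0, 0.02], [0, 0, 0]], "rot": [[0, 0, 0], [0, 0, 0], [0, 0, 0], [0, 0, 0], [0, 0, 0]], "hand": [0, 0, 0, 0, 0]}}

```text
time: 19.25
eef_pos: [0.5318, 0.0797, 0.2394]
tool_rot: [104.2, 0.4, 172.5]
ft_force: [1.0, -0.5, -4.8]
grip_width: 0.007
grasp_force: 97.8
```

>>> {"api": "send_rows", "payload": {"xyz": [[-0.003, -0.02, 0.015], [-0.005, -0.035, 0.015], [-0.006, -0.04, 0.015], [-0.006, -0.04, 0.015], [-0.006, -0.04, 0.015], [-0.006, -0.03, 0.02], [-0.006, -0.02, 0], [-0.006, -0.02, 0], [-0.006, -0.02, 0], [-0.006, -0.02, 0], [-0.006, -0.02, 0], [-0.006, -0.02, 0]], "rot": [[0, 0, 0], [0, 0, 0], [0, 0, 0], [0, 0, 0], [-0.1009, 0.0132, 0], [-0.1009, 0.0132, 0], [-0.1009, 0.0132, 0], [-0.1009, 0.0132, 0], [-0.1009, 0.0132, 0], [-0.1009, 0.0132, 0], [-0.1009, 0.0132, 0], [-0.1009, 0.0132, 0]], "hand": [0, 0, 0, 0, 0, 0, 0, 0, 0, 0, 0, 0]}}

```text
time: 20.45
eef_pos: [0.4629, -0.2455, 0.3316]
tool_rot: [150.8, -0.0, 172.6]
ft_force: [-0.0, 0.1, -5.7]
grip_width: 0.0068
grasp_force: 98.4
```

>>> {"api": "send_rows", "payload": {"xyz": [[-0.006, -0.02, 0], [-0.006, -0.02, 0], [-0.006, -0.02, 0], [-0.006, -0.005, 0], [0, 0, 0], [0, 0, 0], [0, 0, 0]], "rot": [[-0.1009, 0.0132, 0], [-0.1009, 0.0132, 0], [-0.1009, 0.0132, 0], [-0.1009, 0.0132, 0], [-0.1009, 0.0132, 0], [0, 0, 0], [0, 0, 0]], "hand": [0, 0, 0, 0, 0, 0, 0]}}

```text
time: 21.15
eef_pos: [0.439, -0.3082, 0.3311]
tool_rot: [179.6, -0.1, 172.7]
ft_force: [0.7, -0.6, -5.2]
grip_width: 0.0067
grasp_force: 98.4
```

```bash
python3 -c "
from h import *
from scipy.spatial.transform import Rotation as R
o=observe();print(o['eef_pos'],o['ft_force'],o['joint_positions'].round(1),o['grip_width']);M=R.from_euler('xyz',o['tool_rot'],degrees=True).as_matrix(); print(M.round(4))
a=cams.snapshot('top');b=cams.snapshot('side')
f=cv2.resize(a['pixels'][245:365,380:480],(500,600),interpolation=cv2.INTER_CUBIC)
print(proj(a,[.44,-.308,.018]),proj(b,[.44,-.308,.018]))
cv2.imwrite('pics/m4.png',np.hstack([f,cv2.resize(b['pixels'][60:260,350:450],(300,600),interpolation=cv2.INTER_CUBIC)]))
"
```

```text
[ 0.43896973 -0.3081946   0.33106589] [ 0.69052596 -0.61639059 -5.18345102] [-18.6  12.9  18.4  -0.4 -95.7 -78.7] 0.006706995697776856
[[-0.992   0.1264 -0.0011]
 [ 0.1264  0.992   0.0068]
 [ 0.0019  0.0066 -1.    ]]
[[432.37381551 305.23756493]] [[391.39422074 217.92303678]]
```

View pics/m4.png

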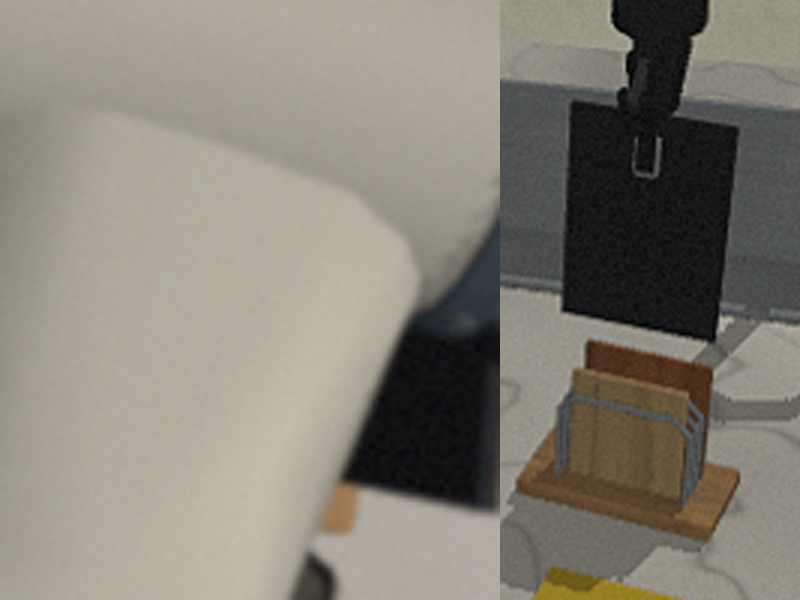

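The side view shows the slate hanging upright over the rack, roughly lined up. Next I'll refine the rack pose from the unobstructed first pictures, and the slate's in-hand pose from this one.

```bash
cat > fit.py <<'E'
from h import *
from scipy.optimize import minimize, least_squares
from scipy.ndimage import map_coordinates
from scipy.spatial.transform import Rotation as R
S={c:cams.snapshot(c) for c in("top","side")}
G={}
for c in S:
    im=cv2.GaussianBlur(cv2.imread(f"pics/{c}0.png").astype(np.float32),(0,0),1.0)
    G[c]=np.sqrt(sum(cv2.Sobel(im,cv2.CV_32F,1,0)**2+cv2.Sobel(im,cv2.CV_32F,0,1)**2 for _ in [0]).max(2))
t=np.linspace(0,1,60)[:,None]
def seg(a,b): return np.array(a)+t*(np.array(b)-np.array(a))
base=[seg((x1,y1,18),(x2,y2,18)) for x1,y1,x2,y2 in((-50,-95,50,-95),(50,-95,50,95),(50,95,-50,95),(-50,95,-50,-95))]
bar=lambda x:[seg((x+e,-50,108 if 0 else 111),(x+e,50,111)) for e in(-3,3)]
def W(P,q):
    a=q[2];P=np.vstack(P)/1000; return np.c_[np.cos(a)*P[:,0]-np.sin(a)*P[:,1]+q[0],np.sin(a)*P[:,0]+np.cos(a)*P[:,1]+q[1],P[:,2]]
def score(q,parts):
    return -sum(map_coordinates(G[c],proj(S[c],W(P,q))[:,::-1].T,order=1).mean() for c,P in parts)
# rack x axis may be +-: symmetric model
T=[("top",base)];Sd=[("side",base[:0]+base)]
H=[("top",[s for x in(-25.5,-8.5,8.5,25.5) for s in bar(x)])]
Hs=[("side",[s for x in(-25.5,25.5) for s in bar(x)])]
for nm,p in(("top base",T),("side base",Sd),("top hoops",H),("both base",T+Sd),("all",T+Sd+H+Hs)):
    best=min((minimize(score,[.439+dx,-.308+dy,np.deg2rad(d)],args=(p,),method="Nelder-Mead",options=dict(initial_simplex=np.array([.439+dx,-.308+dy,np.deg2rad(d)])+np.array([[0,0,0],[.003,0,0],[0,.003,0],[0,0,.02]]))) for d in(80.5,82.5) for dx in(-.003,.003) for dy in(-.003,.003)),key=lambda r:r.fun)
    print(nm,best.x[:2].round(4),np.rad2deg(best.x[2]).round(2),best.fun)
# slate in hand, side camera
o=observe();M=R.from_euler('xyz',o['tool_rot'],degrees=True).as_matrix();g=o['eef_pos']-.019*M[:,2]
s=S["side"];m=(s["pixels"].max(2)<45).astype(np.uint8);m[:90]=0;m[180:]=0;m[:,:365]=0;m[:,435:]=0
m=cv2.morphologyEx(m,cv2.MORPH_OPEN,np.ones((5,5)))
c=max(cv2.findContours(m,0,cv2.CHAIN_APPROX_NONE)[0],key=cv2.contourArea)[:,0]
n=M[:,1];Q=[]
for p in c:
    oo,d=ray(s,p);X=oo+d*(((g+n*.004-oo)@n)/(d@n));Q.append([(X-g)@M[:,0]*1000,(X-g)@M[:,2]*1000])
Q=np.array(Q,np.float32);print("slate in tool (x,z rel grasp)",cv2.minAreaRect(Q),np.percentile(Q,[1,99],axis=0),cv2.boxPoints(cv2.minAreaRect(Q)).round(1).tolist())
print(o['eef_pos'],np.rad2deg(np.arctan2(n[1],n[0])))
E
python3 fit.py
```

```text
top base [ 0.4396 -0.309 ] 81.05 -174.6886444091797
side base [ 0.4367 -0.2914] 81.66 -135.83688354492188
top hoops [ 0.4344 -0.3085] 80.9 -142.39456176757812
both base [ 0.4382 -0.3088] 81.05 -255.73406982421875
all [ 0.4382 -0.3088] 81.01 -457.1646728515625
slate in tool (x,z rel grasp) ((1.918548583984375, 55.349884033203125), (140.76983642578125, 222.8082733154297), 0.37719517946243286) [[-68.50173752 -54.90505737]
 [ 72.40162155 166.40009857]] [[-69.19999694824219, 166.3000030517578], [-67.69999694824219, -56.5], [73.0, -55.599998474121094], [71.5999984741211, 167.1999969482422]]
[ 0.4392139  -0.31021009  0.33178042] 82.55548054316516
```

>>> {"api": "send_rows", "payload": {"xyz": [[0, 0, -0.005], [0, 0, -0.01], [0, 0, 0], [0, 0, 0], [0, 0, 0]], "rot": [[-0.0068, 0, -0.013], [0, 0, -0.013], [0, 0, 0], [0, 0, 0], [0, 0, 0]], "hand": [0, 0, 0, 0, 0]}}

```text
time: 21.85
eef_pos: [0.4392, -0.3099, 0.3175]
tool_rot: [-179.8, 0.1, 171.1]
ft_force: [0.5, -0.4, -4.4]
grip_width: 0.007
grasp_force: 98.3
```

```bash
python3 -c "
from h import *
for i in range(5):
  o=observe();print(o['eef_pos'].round(4),o['tool_rot'].round(2),o['ft_force'].round(1)); cams.snapshot('side')
"
```

```text
[ 0.4392 -0.3099  0.3175] [-1.7978e+02  9.0000e-02  1.7113e+02] [ 0.5 -0.4 -4.4]
[ 0.4393 -0.3099  0.3176] [-1.7978e+02  1.1000e-01  1.7113e+02] [ 0.2 -0.8 -5.7]
[ 0.4393 -0.3098  0.3176] [-1.7978e+02  1.1000e-01  1.7113e+02] [ 0.7 -0.5 -5.8]
[ 0.4393 -0.3098  0.3176] [-1.7978e+02  1.1000e-01  1.7113e+02] [-0.   0.  -5.1]
[ 0.4393 -0.3098  0.3175] [-1.7979e+02  1.1000e-01  1.7113e+02] [ 0.4 -0.6 -6.3]
```

>>> {"api": "send_rows", "payload": {"xyz": [[0, 0.001, -0.01], [0, 0, -0.015], [0, 0, -0.015], [0, 0, -0.008], [0, 0, -0.003], [0, 0, 0], [0, 0, 0]], "rot": [[0.0037, 0, 0], [0, 0, 0], [0, 0, 0], [0, 0, 0], [0, 0, 0], [0, 0, 0], [0, 0, 0]], "hand": [0, 0, 0, 0, 0, 0, 0]}}

```text
time: 22.8
eef_pos: [0.4394, -0.309, 0.267]
tool_rot: [-180.0, 0.1, 171.1]
ft_force: [-1.0, 0.2, -4.4]
grip_width: 0.0071
grasp_force: 98.3
```

>>> {"api": "send_rows", "payload": {"xyz": [[0, 0, -0.003], [0, 0, -0.003], [0, 0, -0.003], [0, 0, -0.003], [0, 0, 0]], "rot": [[0, 0, 0], [0, 0, 0], [0, 0, 0], [0, 0, 0], [0, 0, 0]], "hand": [0, 0, 0, 0, 0]}}

```text
time: 23.3
eef_pos: [0.4391, -0.3092, 0.2539]
tool_rot: [-180.0, 0.0, 171.1]
ft_force: [-0.9, -3.1, -6.1]
grip_width: 0.0069
grasp_force: 98.2
```

>>> {"api": "send_rows", "payload": {"xyz": [[0, 0, -0.003], [0, 0, -0.003], [0, 0, 0], [0, 0, 0]], "rot": [[0, 0, 0], [0, 0, 0], [0, 0, 0], [0, 0, 0]], "hand": [0, 0, 0, 0]}}

```text
time: 23.7
eef_pos: [0.4391, -0.3089, 0.2479]
tool_rot: [-180.0, 0.0, 171.1]
ft_force: [0.8, -3.7, -6.8]
grip_width: 0.0069
grasp_force: 98.1
```

```bash
python3 -c "
from h import *
for i in range(6):
  o=observe();print(o['eef_pos'].round(4),o['ft_force'].round(1),o['wrist_torque'].round(2)); cams.snapshot('side')
"
```

```text
[ 0.4391 -0.3089  0.2479] [ 0.8 -3.7 -6.8] [-1.84 -0.13 -0.09]
[ 0.4391 -0.3089  0.248 ] [-0.3 -3.7 -7.9] [-1.85 -0.09 -0.08]
[ 0.4391 -0.3089  0.248 ] [-0.3 -4.1 -6.4] [-1.87 -0.05 -0.13]
[ 0.4391 -0.3089  0.248 ] [-0.3 -3.7 -6.8] [-1.92 -0.04 -0.06]
[ 0.4391 -0.3089  0.2481] [ 0.7 -4.1 -7.4] [-1.91  0.02 -0.1 ]
[ 0.4391 -0.3088  0.2481] [-0.9 -4.3 -6.2] [-1.95 -0.   -0.08]
```

>>> {"api": "send_rows", "payload": {"xyz": [[0, -0.0005, 0], [0, -0.0005, 0], [0, 0, 0], [0, 0, 0]], "rot": [[0, 0, 0], [0, 0, 0], [0, 0, 0], [0, 0, 0]], "hand": [0, 0, 0, 0]}}

```text
time: 24.4
eef_pos: [0.4391, -0.3095, 0.2482]
tool_rot: [180.0, 0.0, 171.1]
ft_force: [0.1, -3.2, -6.0]
grip_width: 0.0069
grasp_force: 98.4
```

>>> {"api": "send_rows", "payload": {"xyz": [[0, -0.0005, 0], [0, -0.0005, 0], [0, 0, 0], [0, 0, 0]], "rot": [[0, 0, 0], [0, 0, 0], [0, 0, 0], [0, 0, 0]], "hand": [0, 0, 0, 0]}}

```text
time: 24.8
eef_pos: [0.4393, -0.3105, 0.2483]
tool_rot: [180.0, 0.1, 171.1]
ft_force: [0.5, -0.1, -4.9]
grip_width: 0.0066
grasp_force: 98.4
```

>>> {"api": "send_rows", "payload": {"xyz": [[0, -0.0008, 0], [0, 0, -0.006], [0, 0, -0.008], [0, 0, -0.008], [0, 0, -0.008], [0, 0, 0]], "rot": [[0, 0, 0], [0, 0, 0], [0, 0, 0], [0, 0, 0], [0, 0, 0], [0, 0, 0]], "hand": [0, 0, 0, 0, 0, 0]}}

```text
time: 25.4
eef_pos: [0.4384, -0.311, 0.2164]
tool_rot: [179.9, -0.1, 171.1]
ft_force: [-1.0, 0.3, -4.8]
grip_width: 0.0072
grasp_force: 98.3
```

>>> {"api": "send_rows", "payload": {"xyz": [[0, 0, -0.008], [0, 0, -0.008], [0, 0, -0.008], [0, 0, 0], [0, 0, 0]], "rot": [[0, 0, 0], [0, 0, 0], [0, 0, 0], [0, 0, 0], [0, 0, 0]], "hand": [0, 0, 0, 0, 0]}}

```text
time: 25.9
eef_pos: [0.4391, -0.3116, 0.1942]
tool_rot: [-180.0, 0.0, 171.1]
ft_force: [1.2, -0.4, -5.6]
grip_width: 0.007
grasp_force: 98.2
```

>>> {"api": "send_rows", "payload": {"xyz": [[0.0005, 0, -0.006], [0.0005, 0, -0.006], [0, 0, -0.004], [0, 0, -0.003], [0, 0, 0], [0, 0, 0]], "rot": [[0, 0, 0], [0, 0, 0], [0, 0, 0], [0, 0, 0], [0, 0, 0], [0, 0, 0]], "hand": [0, 0, 0, 0, 0, 0]}}

```text
time: 26.5
eef_pos: [0.4402, -0.3116, 0.1754]
tool_rot: [-180.0, 0.1, 171.1]
ft_force: [0.1, 0.2, -4.3]
grip_width: 0.0067
grasp_force: 98.5
```

>>> {"api": "send_rows", "payload": {"xyz": [[0, 0, -0.0015], [0, 0, -0.0015], [0, 0, -0.001], [0, 0, 0]], "rot": [[0, 0, 0], [0, 0, 0], [0, 0, 0], [0, 0, 0]], "hand": [0, 0, 0, 0]}}

```text
time: 26.9
eef_pos: [0.4401, -0.3115, 0.1711]
tool_rot: [180.0, 0.0, 171.1]
ft_force: [-0.6, 0.3, -4.2]
grip_width: 0.007
grasp_force: 98.5
```

>>> {"api": "send_rows", "payload": {"xyz": [[0, 0, -0.001], [0, 0, -0.001], [0, 0, -0.001], [0, 0, 0]], "rot": [[0, 0, 0], [0, 0, 0], [0, 0, 0], [0, 0, 0]], "hand": [0, 0, 0, 0]}}

```text
time: 27.3
eef_pos: [0.4401, -0.3115, 0.1681]
tool_rot: [180.0, 0.0, 171.1]
ft_force: [-0.4, 0.7, -5.6]
grip_width: 0.0068
grasp_force: 98.5
```

>>> {"api": "send_rows", "payload": {"xyz": [[0, 0, -0.0007], [0, 0, -0.0007], [0, 0, 0]], "rot": [[0, 0, 0], [0, 0, 0], [0, 0, 0]], "hand": [0, 0, 0]}}

```text
time: 27.6
eef_pos: [0.4403, -0.3117, 0.1671]
tool_rot: [-180.0, 0.1, 171.1]
ft_force: [0.5, 0.7, -3.4]
grip_width: 0.0068
grasp_force: 98.6
```

>>> {"api": "send_rows", "payload": {"xyz": [[0, 0, -0.0007], [0, 0, -0.0007], [0, 0, 0]], "rot": [[0, 0, 0], [0, 0, 0], [0, 0, 0]], "hand": [0, 0, 0]}}

```text
time: 27.9
eef_pos: [0.4408, -0.312, 0.1668]
tool_rot: [-179.9, 0.2, 171.2]
ft_force: [1.0, 1.5, 5.8]
grip_width: 0.0067
grasp_force: 99.9
```

>>> {"api": "send_rows", "payload": {"xyz": [[0, 0, 0.0008], [0, 0, 0]], "rot": [[0, 0, 0], [0, 0, 0]], "hand": [0, 0]}}

```text
time: 28.1
eef_pos: [0.4406, -0.3119, 0.1668]
tool_rot: [-180.0, 0.1, 171.1]
ft_force: [1.3, -0.5, 3.5]
grip_width: 0.0069
grasp_force: 99.6
```

```bash
cat > chk.py <<'E'
from h import *
o=observe();print(o['time'],o['eef_pos'].round(4),o['ft_force'].round(1))
s=cams.snapshot("side")
r=[q for q in cams.silhouettes("side","slate_center")]
a=np.deg2rad(81.05);n=np.array([np.cos(a),np.sin(a),0]);w=np.array([n[1],-n[0],0]);c0=np.array([.4386,-.3105,.018])+n*.004
for q in r:
    c=max(cv2.findContours(q["pixels"].astype(np.uint8),0,cv2.CHAIN_APPROX_NONE)[0],key=cv2.contourArea)[:,0]
    Q=[]
    for p in c:
        oo,d=ray(s,p);X=oo+d*(((c0-oo)@n)/(d@n));Q.append([(X-c0)@w*1000,(X-c0)[2]*1000])
    print(round(q["confidence"],2),np.round(q["bbox"]),np.percentile(Q,[2,98],axis=0).round(1).tolist())
m=(s["pixels"].max(2)<45);m[:,:355]=0;m[:,445:]=0
P=[]
for v in range(130,235):
    for u in range(355,445):
        if m[v,u]:
            oo,d=ray(s,(u,v));X=oo+d*(((c0-oo)@n)/(d@n));P.append([(X-c0)@w*1000,(X-c0)[2]*1000])
P=np.array(P)
for z in(100,115,130,145,160,175,190):
    k=P[(abs(P[:,1]-z)<4)&(abs(P[:,0])<90)]
    if len(k): print(z,k[:,0].min().round(1),k[:,0].max().round(1))
E
python3 chk.py
```

```text
28.1 [ 0.4406 -0.3119  0.1668] [ 1.3 -0.5  3.5]
0.65 [369. 153. 422. 225.] [[-69.8, 77.7], [71.0, 203.3]]
0.59 [352. 249. 439. 307.] [[-150.4, -289.2], [112.0, -128.8]]
100 -68.5 68.7
115 -69.8 66.4
130 -68.7 67.0
145 -70.0 67.6
160 -68.7 68.1
175 -70.0 68.6
190 -68.6 69.2
```

>>> {"api": "send_rows", "payload": {"xyz": [[0, 0, 0.0005], [0, 0, 0], [0, 0, 0], [0, 0, 0], [0, 0, 0], [0, 0, 0], [0, 0, 0], [0, 0, 0]], "rot": [[0, 0, 0], [0, 0, 0], [0, 0, 0], [0, 0, 0], [0, 0, 0], [0, 0, 0], [0, 0, 0], [0, 0, 0]], "hand": [0.006, 0.008, 0.01, 0.012, 0.016, 0.022, 0.03, 0.03], "newtons": 20}}

```text
time: 29.0
eef_pos: [0.4401, -0.3116, 0.1668]
tool_rot: [180.0, 0.0, 171.1]
ft_force: [-0.6, 1.2, 0.3]
grip_width: 0.0297
grasp_force: 0.0
```

>>> {"api": "send_rows", "payload": {"xyz": [[0, 0, 0.005], [0, 0, 0.015], [0, 0, 0.03], [0, 0, 0.04], [0, 0, 0.04], [0, 0, 0.04], [0, 0, 0]], "rot": [[0, 0, 0], [0, 0, 0], [0, 0, 0], [0, 0, 0], [0, 0, 0], [0, 0, 0], [0, 0, 0]], "hand": [0.03, 0.03, 0.03, 0.03, 0.03, 0.03, 0.03]}}

```text
time: 29.7
eef_pos: [0.4414, -0.3131, 0.3436]
tool_rot: [-179.7, 0.7, 171.1]
ft_force: [-0.3, -0.1, 0.4]
grip_width: 0.0301
grasp_force: 0.0
```

```bash
python3 chk.py; python3 -c "
from h import *
s=cams.snapshot('side'); cv2.imwrite('pics/end.png',cv2.resize(s['pixels'][40:340,190:470],(700,590),interpolation=cv2.INTER_CUBIC)[:, :])"
```

```text
29.7 [ 0.4414 -0.3131  0.3436] [-0.3 -0.1  0.4]
0.69 [353. 250. 438. 306.] [[-152.8, -288.4], [112.0, -126.1]]
0.56 [370. 152. 420. 220.] [[-69.9, 27.5], [71.7, 202.9]]
100 -68.5 68.8
115 -69.8 69.3
130 -68.7 67.0
145 -70.0 67.6
160 -68.7 68.1
175 -69.7 68.7
190 -68.6 69.3
```

View pics/end.png

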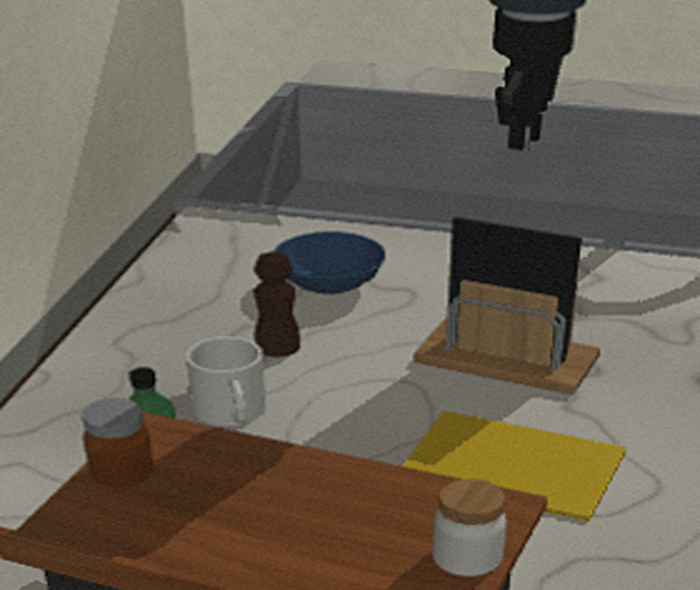

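The slate stands upright in the middle slot, at about (515,290) in the crop. It is centred, everything else is where it was, and the gripper is clear.

```bash
python3 -c "
from h import *
print(workorder.job_done())"
```

```text
the job is handed in; nothing more can be done
None
```

The slate now stands upright on its short edge in the rack's middle slot, down on the floor and centred to within about 1 mm along the slot; everything else in the last picture is where it was, and the job is handed in at about 30 s.

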